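Level stone stand for the coffee carafe

ROBOT

A 6-joint arm with a two-finger parallel gripper is mounted at the origin on a cart in front of the work surface, level with it; the furniture and walls round the work are solid. World frame = base frame: x ahead of the robot, y to its left, z up, the work surface at z = 0. Lengths are in mm, angles in rad, forces in N, time in s.
With the tool pointing down it reaches from about 350 to 775 mm from the base axis. Payload 7.3 kg.
Tool frame: the origin (TCP) lies at the very end of the fingers, on their centre line; the grasp point (between the pads) lies 19 mm behind it; z points along the fingers, y is the line along which they close (so a half turn about z gives the same grasp; the last joint's range is limited). The gripper opens to 92 mm and grips with 3 to 60 N. Pads are 19 mm wide; open, the fingers measure 130 mm over their backs; the gripper's body (75 mm by 190 mm) begins 47 mm behind the grasp point.
Start: joints at [1.159, 0.342, 1.524, -0, 1.275, -0.146], TCP at [137.892, 506.587, 226.741] pointing down, gripper open.
Joint ranges: [-2.53, 2.53], [-0.77, 2.02], [0.04, 2.7], [-1, 4.14], [0.28, 2.66], [-3.11, 3.11]. Speed limits (rad/s): [2.57, 2.57, 3.14, 3.14, 3.14, 3.14].

INTERFACE

Orientations are given as [roll, pitch, yaw] about the fixed x, y, z axes, in that order (R = Rz(yaw) Ry(pitch) Rx(roll)).
In Python, from plant import get_obs, capture, close_job gives the robot as it stands. The module is installed in compiled form; this text tells all that it offers.
- The arm moves only by the shell command python3 -m handwheel 'ROWS'. ROWS is JSON, a list of rows, each a list of 3 entries, a list of its own where there are three numbers: the turn, a rotation vector about the tool's x, y, z in degrees, then the shift along the tool's x, y, z in m, then the opening, from 0 (shut) to 1 (fully open). A call has 1 to 12 rows; each row is the pose to reach, as a shift and turn from the pose commanded when the call began, along the tool's axes at that moment; what a row does not reach only later rows make up. A row lasts 1/10 s, in which the tool goes at most 50 mm and 8.59 degrees, less where a joint would pass 70% of its speed; a pose out of reach is approached as far as the arm can. A call with a gripper value outside its range is refused whole. The fingers move at their own pace and stop on an object; the grip force is fixed at half the most. Time passes only in rows, so rows that repeat a pose let the fingers close. It gives the time, the measured TCP pose, the force, the opening and the grip force at its end, in the units of the state.
- get_obs(): the state, without advancing time (a new reading comes with each control period).
- capture(name): name is "side" or "top"; returns a dict with "image" (400x640x3 uint8, red, green, blue), "depth" (400x640 float32, mm along the optical axis (not along the pixel's ray), 0 where there is no reading), "fx", "fy", "cx", "cy" (pixels), "k1" (the pictures are not rectified: a ray, as slopes to the right and down, at radius r is drawn at 1 + k1 r^2 times it, then the intrinsics apply), "camera_from_world" (4x4, takes a point from world to camera coordinates). Camera axes: x right, y down, z forward; pixel columns grow to the right and rows downward; lengths in mm; the calibration is good to about 2 mm. A picture is of the moment at which its call begins.
- close_job(): hands the job in; it is judged then, once.
The state is a dict: "time": time; "joint_positions": joint angles; "dq": joint speeds; "tau": joint torques, N m; "tool_pos": TCP position; "tcp_rot": TCP orientation; "contact_force": force on the tool from outside, world axes, zero at the start; "moment": the same for the moment, N m; "grip_width": finger opening in mm; "finger_force": force on a finger pad.
Only numpy, scipy, OpenCV 4.12 (cv2) and the standard library are available. Lean on these libraries where they do the work, as an engineer would, in place of code of your own. Each camera call takes 0.05 s, during which the arm holds its last target. There are 200 camera calls.

TASK

Build a level stand for the coffee carafe out of the two wedge-shaped stones. First lay the red stone centrally on the sloping top of the dark stone, turned so that its thick end is over the dark stone's thin end and its own top comes out level, and let go of it; then slide the cord ring up off its peg stand and lay it flat on the middle of the red stone. Set both down without dropping them, leave the dark stone where it lies, and do not disturb the jar, the mug or the tin.

Things in the scene. Friction and masses are not known exactly. Their poses are not given: they have to be found in the camera images.
- base_stone: dark grey slate-coloured wedge stone, loose, about 0.95 kg, irregular outline about 145 x 118 mm, lying on its flat underside. Origin: centre of the underside. Its x axis points to its thick end: the top face rises 10 degrees towards +x (level along y), 34 mm high above the origin, about 24 mm high at the thin end and 44 mm at the thick end. The flat part of the top reaches about 45 mm from the middle in every direction; beyond that the edges fall away
- base_stone_top (a point): middle of the dark stone's sloping top face, 34 mm above its origin; its z axis is normal to that face, its x axis runs up the slope to the thick end, its y axis is the stone's y axis
- upper_stone: brick-red wedge stone, loose, about 0.38 kg, 100 mm long (x) and 58 mm wide (y), with flat parallel upright sides from 34 mm behind to 37 mm before the middle: grasp it across these. Origin: centre of its flat underside. Its x axis points to its thick end: the top face rises 10 degrees towards +x, 27 mm high at the thin end, 36 mm over the origin, 45 mm at the thick end
- upper_stone_top (a point): middle of the red stone's top face, 36 mm above its origin; its z axis is normal to that face (vertical when the face is level)
- cord_ring: brown ring wound of stiff cord, rigid, 0.06 kg, 64 mm outside diameter, 30 mm hole, 36 mm high. Origin: centre of its underside; z is its axis. It starts threaded on the peg stand, lying on the stand's foot
- peg_stand: fixed wooden peg stand: dark round foot 68 mm in diameter and 14 mm high, with a pale upright peg of 20 mm diameter whose tip is 74 mm above the worktop. Origin: centre of the underside. The ring's underside starts 14 mm above the worktop, so it must rise 60 mm to clear the peg
- honey_jar: bystander: jar with dark lid, 61 mm across, 82 mm high; origin at the centre of its underside
- mug: bystander: grey and white mug, 97 mm high, 82 mm across, 114 mm with its handle; origin under it
- small_tin: bystander: food tin, 57 mm across, 72 mm high; origin at the centre of its underside
Mind the look-alikes: they are no part of the job. Of the things that look like the base_stone, the largest one is meant. There is more than one size of the upper_stone; the job needs the smaller.

How it is judged (in metres and radians):
On the way:
1. the red stone lies centrally on the dark stone with its top level, let go, the ring not yet on it (contact force between upper_stone and base_stone above 1 N and contact force between the fingers and upper_stone below 0.1 N and contact force between cord_ring and upper_stone below 0.01 N and distance between upper_stone and base_stone_top below 0.025 m and angle between upper_stone_top's own z axis and vertical below 0.087 rad and linear speed of upper_stone below 0.02 m/s), for 0.2 s.
At the end, for the whole second after the job is handed in: The red stone rests on the dark one, underside centre within 25 mm of the middle of its top, its own top level within 5 degrees; the cord ring rests on it, axis within 5.7 degrees of vertical, underside centre within 20 mm of the middle of the red top; both at rest (contact force between upper_stone and base_stone above 1 N and distance between upper_stone and base_stone_top below 0.025 m and angle between upper_stone_top's own z axis and vertical below 0.087 rad and contact force between cord_ring and upper_stone above 0.1 N and distance between cord_ring and upper_stone_top below 0.02 m and angle between cord_ring's own z axis and vertical below 0.1 rad and linear speed of each of upper_stone, cord_ring below 0.02 m/s); the robot touches nothing.
It fails at once if the dark stone is shifted more than 25 mm (distance of base_stone from where it was at the start of the episode above 0.025 m).
It fails at once if the red stone is dropped (falls freely about 10 mm or more) (linear speed of upper_stone above 0.45 m/s and contact force between the fingers and upper_stone below 0.05 N).
It fails at once if the ring is dropped (falls freely about 10 mm or more) (linear speed of cord_ring above 0.45 m/s and contact force between the fingers and cord_ring below 0.05 N).
It fails at once if the jar, the mug or the tin is moved more than 20 mm (distance of any of honey_jar, mug, small_tin from where it was at the start of the episode above 0.02 m).
It also fails if it takes over 61 s, if anything falls off the work surface, if the arm or the gripper's body presses on something with over 40 N, if the wrist force passes 120 N, or if a joint passes its speed limit or range.

## Working session

There is one attempt and no reset: what is moved stays moved. The work goes in short steps, Python scripts to look and compute and a shell command to move; the robot and the scene stay as the last step left them, time stands still between calls to the robot, and variables do not carry over. Pictures are saved under pics/ and viewed, at most 10 in all, crops included, and the job is handed in when it is done.

```bash
mkdir -p pics; cat > h.py <<'E'
import numpy as np, cv2
from plant import get_obs, capture
def save(n,im): cv2.imwrite('pics/'+n,cv2.cvtColor(im,cv2.COLOR_RGB2BGR))
def rays(c,uv):
    uv=np.asarray(uv,float).reshape(-1,1,2)
    K=np.array([[c['fx'],0,c['cx']],[0,c['fy'],c['cy']],[0,0,1]])
    n=cv2.undistortPoints(uv,K,np.array([c['k1'],0,0,0,0.]))[:,0]
    return np.c_[n,np.ones(len(n))]
def plane(c,uv,z):
    T=np.array(c['camera_from_world']);R=T[:3,:3];o=-R.T@T[:3,3]
    d=rays(c,uv)@R
    return o+d*((z-o[2])/d[:,2])[:,None]
def cloud(c):
    h,w=c['depth'].shape;v,u=np.mgrid[:h,:w]
    p=rays(c,np.c_[u.ravel(),v.ravel()])*c['depth'].ravel()[:,None]
    T=np.array(c['camera_from_world']);return ((p-T[:3,3])@T[:3,:3]).reshape(h,w,3)
E
python3 - <<'E'
from h import *
import pickle
for n in('top','side'):
    c=capture(n);pickle.dump(c,open(n+'.pkl','wb'));save(n+'0.png',c['image'])
    T=np.array(c['camera_from_world']);print(n,-T[:3,:3].T@T[:3,3],T[:3,:3].round(2).tolist(),c['fx'],(c['depth']>0).mean())
o=get_obs();print(o)
E
```

```text
top [ 310.06651346   75.73350921 1472.51532749] [[-0.01, -1.0, -0.02], [-0.98, 0.01, -0.2], [0.2, 0.02, -0.98]] 445.54951014409545 0.99572265625
side [  384.47631837 -1271.52805861   621.30888845] [[0.99, -0.16, -0.02], [-0.08, -0.37, -0.92], [0.14, 0.91, -0.38]] 508.20149416674155 0.98221875
{'time': 0.1, 'joint_positions': array([ 1.15902390e+00,  3.42636196e-01,  1.52492247e+00,  3.80111520e-05,
        1.27544061e+00, -1.45973232e-01]), 'dq': array([ 1.84681809e-03, -3.57221427e-03, -2.14084972e-03,  1.23139155e-04,
        5.70776114e-05,  1.77432140e-03]), 'tau': array([ 1.62307097e-03, -4.31997728e+01, -2.44696999e+01,  7.19710300e-02,
        5.25754457e-02, -5.60287765e-05]), 'tool_pos': array([137.70920702, 506.22871115, 226.12288316]), 'tcp_rot': array([-3.14020628e+00, -2.40563675e-04,  2.87578220e+00]), 'contact_force': array([ 0.67823622, -0.18582063,  0.56422445]), 'moment': array([ 0.03395186, -0.01691489,  0.02950548]), 'finger_force': 0.0, 'grip_width': 91.50968383487414}
```

View pics/top0.png

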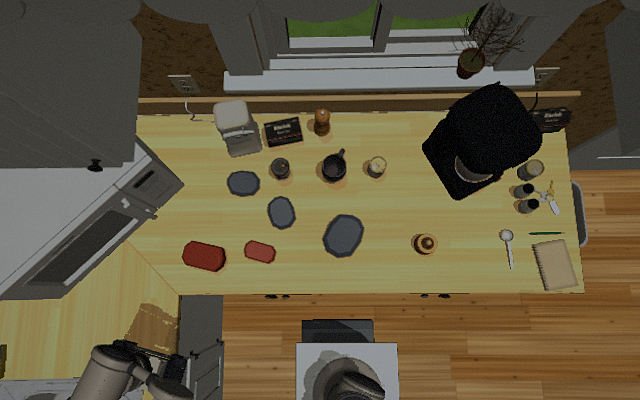

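View pics/side0.png

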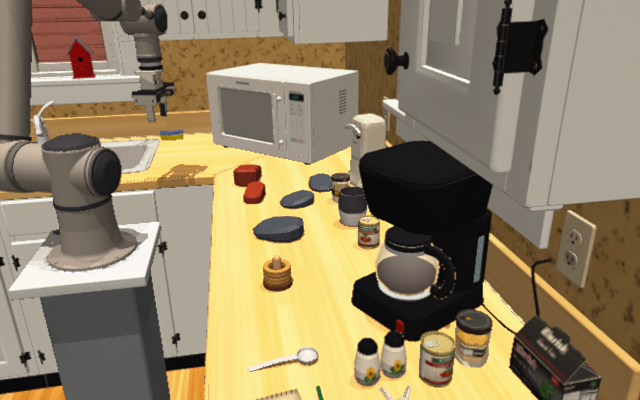

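Top view: dark stones are at (243,183), (281,212) and (343,236), and the last is the largest, so it is the base. Red stones are at (204,256) and (260,252), and the smaller (260,252) is meant. The ring on its peg is at (425,243). I'll confirm in a crop and measure.

```bash
cat > m.py <<'E'
from h import *
import pickle
c=pickle.load(open('top.pkl','rb'));P=cloud(c);im=c['image']
s=cv2.resize(im[190:290,180:460],None,fx=2.8,fy=2.8,interpolation=cv2.INTER_CUBIC);save('crop.png',s)
hsv=cv2.cvtColor(im,cv2.COLOR_RGB2HSV)
H,S,V=[hsv[...,i].astype(int) for i in range(3)]
red=(((H<8)|(H>172))&(S>130)&(V>50)); dark=(V<130)&(H>95)&(H<135)
for nm,m in(('red',red),('dark',dark)):
    m=m.astype(np.uint8);m[:140]=0;m[290:]=0;m[:,:170]=0;m[:,400:]=0
    n,l,st,ce=cv2.connectedComponentsWithStats(m)
    for i in range(1,n):
        if st[i,4]<150: continue
        mm=(cv2.erode((l==i).astype(np.uint8),np.ones((5,5)))>0)&(c['depth']>0)
        q=P[mm];
        A=np.c_[q[:,:2]-q[:,:2].mean(0),np.ones(len(q))];k=np.linalg.lstsq(A,q[:,2],rcond=None)[0]
        r=q[:,2]-A@k
        cnt=cv2.findContours((l==i).astype(np.uint8),0,2)[0][0]
        zt=k[2]; W=plane(c,cnt[:,0].astype(float),zt*0.7)[:,:2].astype(np.float32)
        (rc,wh,an)=cv2.minAreaRect(W)
        print(nm,ce[i].round(),st[i,4],'c',q.mean(0).round(1),'slope deg',np.degrees(np.arctan(np.hypot(*k[:2]))).round(1),'uphill az',np.degrees(np.arctan2(k[1],k[0])).round(1),'res',r.std().round(2),'rect',np.round(rc,1),np.round(wh,1),round(an,1))
# bounds of everything above table
for nm,(u,v) in dict(jar=(281,168),mug=(334,168),tin=(376,167),ring=(425,243)).items():
    b=P[v-22:v+23,u-22:u+23].reshape(-1,3);b=b[b[:,2]>12];print(nm,np.percentile(b,[3,50,97],axis=0).round(0).tolist())
E
python3 m.py
```

```text
red [203. 255.] 879 c [423.1 457.4  50.3] slope deg 10.5 uphill az -102.0 res 2.86 rect [425.3 454.5] [130.3  78.3] 75.7
red [259. 251.] 478 c [439.1 275.6  36.7] slope deg 10.4 uphill az 69.4 res 3.34 rect [437.9 273.6] [99.1 54.8] 73.3
dark [243. 183.] 562 c [663.1 350.1  28.6] slope deg 12.8 uphill az 83.4 res 2.38 rect [667.9 333.9] [ 83.5 101.2] 0.9
dark [281. 212.] 576 c [547.8 226.5  24.8] slope deg 24.8 uphill az -24.8 res 0.52 rect [567.2 206.4] [105.9  81.7] 18.2
dark [343. 235.] 1070 c [459.1  -6.3  31.2] slope deg 6.9 uphill az -72.0 res 1.75 rect [489.1   1.5] [112. 142.] 57.5
jar [[677.0, 175.0, 16.0], [702.0, 204.0, 80.0], [791.0, 278.0, 88.0]]
mug [[662.0, -8.0, 13.0], [721.0, 25.0, 66.0], [755.0, 68.0, 102.0]]
tin [[568.0, -138.0, 21.0], [706.0, -111.0, 68.0], [737.0, -36.0, 510.0]]
ring [[426.0, -288.0, 14.0], [454.0, -258.0, 48.0], [483.0, -231.0, 76.0]]
```

View pics/crop.png

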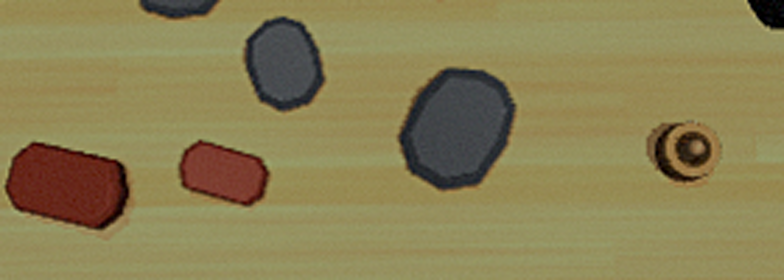

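The crop shows the largest dark stone and the smaller red stone unambiguously. Next I'll refine the base mask and fit the top faces robustly using both views.

```bash
cat > m2.py <<'E'
from h import *
import pickle,sys
def comp(m,u,v):
    m=cv2.morphologyEx(m.astype(np.uint8),cv2.MORPH_OPEN,np.ones((3,3)));l=cv2.connectedComponents(m)[1];i=l[v,u];
    x=cv2.findContours((l==i).astype(np.uint8),0,1)[0]; f=np.zeros(m.shape,np.uint8); cv2.drawContours(f,x,-1,1,-1);return f,max(x,key=len)[:,0].astype(float)
def fit(P,f,er):
    q=P[(cv2.erode(f,np.ones((er,er)))>0)];q=q[(q[:,2]>5)&(q[:,2]<70)]
    for _ in range(4):
        m=q[:,:2].mean(0);A=np.c_[q[:,:2]-m,np.ones(len(q))];k=np.linalg.lstsq(A,q[:,2],rcond=None)[0];r=q[:,2]-A@k;q=q[abs(r)<max(2*r.std(),.5)]
    return m,k,r.std(),len(q)
S={'top':dict(base=(343,236),red=(260,252)),'side':dict(base=(279,231),red=(255,190))}
if __name__=='__main__':
  for n in S:
    c=pickle.load(open(n+'.pkl','rb'));P=cloud(c);hsv=cv2.cvtColor(c['image'],cv2.COLOR_RGB2HSV).astype(int);H,Sa,V=[hsv[...,i] for i in range(3)]
    print(n,[hsv[v,u].tolist() for u,v in S[n].values()])
    t=P[200:260,290:420].reshape(-1,3) if n=='top' else P[300:340,300:340].reshape(-1,3);print('table z',np.median(t[:,2]),t[:,2].std())
    for k,(u,v) in S[n].items():
        m=((Sa<90)|(V<60)) if k=='base' else (((H<8)|(H>172))&(Sa>130)&(V>40))
        f,ct=comp(m,u,v)
        for er in(3,7):
            mm,kk,sd,nn=fit(P,f,er);print(k,f.sum(),mm.round(1),kk[2].round(1),'slope',np.degrees(np.arctan(np.hypot(*kk[:2]))).round(1),'az',np.degrees(np.arctan2(kk[1],kk[0])).round(1),sd.round(2),nn)
        for z in (0,15,30):
            W=plane(c,ct,z)[:,:2].astype(np.float32);M=cv2.moments(W);rc,wh,an=cv2.minAreaRect(W);el=cv2.fitEllipse(W)
            print('  z',z,'cent',round(M['m10']/M['m00'],1),round(M['m01']/M['m00'],1),'rect',np.round(rc,1),np.round(wh,1),round(an,1),'ell',np.round(el[1],1),round(el[2],1))
E
python3 m2.py
```

```text
top [[120, 11, 72], [6, 155, 125]]
table z 1.2634024676369782 104.25027428985285
base 1296 [485.9   2.1] 33.5 slope 10.1 az -33.2 2.8 985
base 1296 [486.    2.6] 34.1 slope 10.0 az -30.4 2.56 738
  z 0 cent 491.1 0.4 rect [491.5  -0. ] [116.6 146.4] 62.3 ell [117.3 149.1] 57.5
  z 15 cent 489.3 1.2 rect [489.7   0.7] [115.4 144.9] 62.3 ell [116.1 147.6] 57.5
  z 30 cent 487.5 1.9 rect [487.8   1.5] [114.2 143.4] 62.3 ell [114.9 146.1] 57.5
red 481 [436.7 272.6] 35.8 slope 9.8 az 70.2 2.51 336
red 481 [436.6 272.6] 35.8 slope 8.5 az 67.0 2.63 185
  z 0 cent 440.1 277.6 rect [440.2 277.1] [100.9  55.8] 73.3 ell [ 58.6 108.4] 162.4
  z 15 cent 438.8 275.5 rect [438.9 275.1] [99.8 55.2] 73.3 ell [ 58.  107.3] 162.4
  z 30 cent 437.4 273.5 rect [437.6 273. ] [98.8 54.6] 73.3 ell [ 57.4 106.2] 162.4
side [[109, 20, 103], [5, 205, 190]]
table z 1.4785231677928405 37.90470943272367
base 1047 [484.1 -28.4] 32.4 slope 10.9 az 21.3 5.15 745
base 1047 [485.4 -34.6] 34.1 slope 11.1 az 24.9 4.06 527
  z 0 cent 492.1 35.1 rect [486.7  36. ] [166.6 137. ] 81.7 ell [143.3 167.9] 167.9
  z 15 cent 489.5 3.5 rect [484.3   4.5] [162.6 133.7] 81.7 ell [139.8 163.8] 167.9
  z 30 cent 486.9 -28.0 rect [481.8 -27.1] [158.5 130.4] 81.7 ell [136.4 159.8] 167.9
red 800 [425.7 329.1] 38.9 slope 7.2 az 71.6 8.22 562
red 800 [425.7 325.1] 40.0 slope 10.9 az 40.3 6.52 322
  z 0 cent 426.4 455.6 rect [423.4 438.3] [ 96.1 390.5] 0.1 ell [ 93.3 423.8] 1.5
  z 15 cent 425.4 413.9 rect [422.5 397. ] [ 93.8 381.1] 0.1 ell [ 91.  413.6] 1.5
  z 30 cent 424.4 372.2 rect [421.5 355.7] [ 91.5 371.7] 0.1 ell [ 88.8 403.4] 1.5
```

```bash
cat > g.py <<'E'
# usage: g.py x y z yaw tilt  (tilt deg: rotation about tool y after yaw)
import sys,numpy as np
from scipy.spatial.transform import Rotation as R
from plant import get_obs
x,y,z,yaw,tilt=map(float,sys.argv[1:6]);o=get_obs()
R0=R.from_euler('xyz',o['tcp_rot']);Rt=R.from_euler('xyz',[180,0,yaw],degrees=True)*R.from_rotvec([0,tilt,0],degrees=True)
print('t',round(o['time'],2),'pos',o['tool_pos'].round(1),'q',o['joint_positions'].round(2),'rpy',np.degrees(o['tcp_rot']).round(1))
print('F',o['contact_force'].round(1),'w',round(o['grip_width'],1),'ff',round(o['finger_force'],1))
print('turn',(R0.inv()*Rt).as_rotvec(degrees=True).round(1),'shift',(R0.inv().apply(np.array([x,y,z])-o['tool_pos'])/1000).round(4),'toolz',Rt.apply([0,0,1]).round(3),'toolx',Rt.apply([1,0,0]).round(3))
E
python3 g.py 438 274 120 73 0
```

```text
t 0.1 pos [137.7 506.2 226.1] q [ 1.16  0.34  1.52  0.    1.28 -0.15] rpy [-179.9   -0.   164.8]
F [ 0.7 -0.2  0.6] w 91.5 ff 0.0
turn [-0.1  0.1 91.8] shift [-0.3508 -0.145   0.1062] toolz [ 0. -0. -1.] toolx [0.292 0.956 0.   ]
```

```bash
python3 -m handwheel '[[[0,0,92],[-0.351,-0.145,0.106],1],[[0,0,92],[-0.351,-0.145,0.106],1],[[0,0,92],[-0.351,-0.145,0.106],1],[[0,0,92],[-0.351,-0.145,0.106],1],[[0,0,92],[-0.351,-0.145,0.106],1],[[0,0,92],[-0.351,-0.145,0.106],1],[[0,0,92],[-0.351,-0.145,0.106],1],[[0,0,92],[-0.351,-0.145,0.106],1],[[0,0,92],[-0.351,-0.145,0.106],1],[[0,0,92],[-0.351,-0.145,0.106],1],[[0,0,92],[-0.351,-0.145,0.106],1],[[0,0,92],[-0.351,-0.145,0.106],1]]'; python3 g.py 438 274 8 73 0; python3 - <<'E'
from h import *
a=capture('side');im=cv2.resize(a['image'][90:250,180:380],None,fx=3,fy=3,interpolation=cv2.INTER_CUBIC);save('over.png',im)
E
```

```text
time: 1.3
tool_pos: [438.4, 274.2, 120.3]
tcp_rot: [-3.141, 0.001, 1.269]
contact_force: [-0.5, 0.2, 0.4]
grip_width: 92.0
finger_force: 0.0
t 1.3 pos [438.4 274.2 120.3] q [0.41 0.44 1.69 0.   1.01 0.71] rpy [-180.     0.    72.7]
F [-0.5  0.2  0.4] w 92.0 ff 0.0
turn [-0.   0.  -0.3] shift [-0.0003 -0.0002  0.1123] toolz [ 0. -0. -1.] toolx [0.292 0.956 0.   ]
```

View pics/over.png

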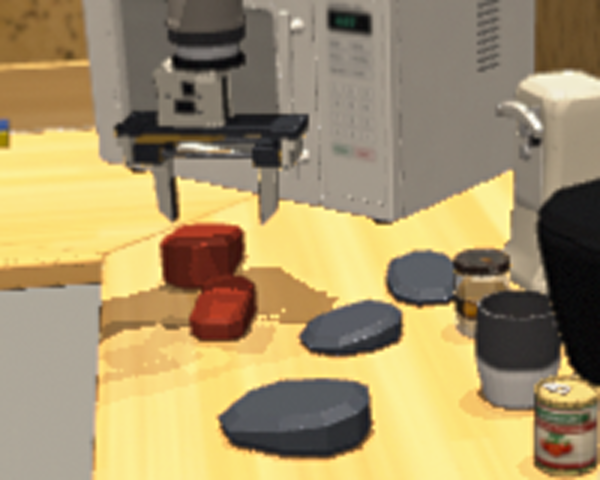

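The crop shows the open fingers at (170,200) and (268,200), above and astride the small red stone at (222,308). I'll descend and grip.

```bash
python3 -m handwheel '[[[0,0,0],[0,0,0.05],1],[[0,0,0],[0,0,0.09],1],[[0,0,0],[0,0,0.111],1],[[0,0,0],[0,0,0.111],1],[[0,0,0],[0,0,0.111],0],[[0,0,0],[0,0,0.111],0],[[0,0,0],[0,0,0.111],0],[[0,0,0],[0,0,0.111],0],[[0,0,0],[0,0,0.111],0],[[0,0,0],[0,0,0.111],0],[[0,0,0],[0,0,0.111],0],[[0,0,0],[0,0,0.111],0]]'
```

```text
time: 2.55
tool_pos: [438.0, 274.8, 10.5]
tcp_rot: [-3.141, -0.0, 1.27]
contact_force: [-3.7, 1.6, 7.1]
grip_width: 57.5
finger_force: 29.9
```

```bash
python3 -m handwheel '[[[0,0,0],[0,0,-0.01],0],[[0,0,0],[0,0,-0.04],0],[[0,0,0],[0,0,-0.08],0],[[0,0,0],[0,0,-0.11],0],[[0,0,0],[0,0,-0.11],0]]'; python3 g.py 486.5 2.5 110 148 10;python3 g.py 486.5 2.5 110 148 -10; python3 - <<'E'
from h import *
from m2 import comp
T=get_obs();p=T['tool_pos']
c=capture('top');P=cloud(c);hsv=cv2.cvtColor(c['image'],cv2.COLOR_RGB2HSV).astype(int)
m=((hsv[...,0]<8)|(hsv[...,0]>172))&(hsv[...,1]>130)&(hsv[...,2]>40);m[:, :232]=0;m[:,320:]=0
v,u=np.nonzero(m);W=plane(c,np.c_[u,v],p[2]+10)
a=np.radians(72.8);x=(W[:,:2]-p[:2])@[np.cos(a),np.sin(a)];print(len(u),np.percentile(x,[0,2,98,100]).round(1))
save('lift.png',cv2.resize(c['image'][190:310,200:400],None,fx=4,fy=4))
E
```

```text
time: 3.05
tool_pos: [440.9, 275.4, 124.1]
tcp_rot: [3.135, -0.006, 1.27]
contact_force: [0.5, 0.1, -4.0]
grip_width: 57.9
finger_force: 29.9
t 3.05 pos [440.9 275.4 124.1] q [ 0.41  0.44  1.69 -0.    1.01  0.71] rpy [179.6  -0.3  72.8]
F [ 0.5  0.1 -4. ] w 57.9 ff 29.9
turn [  7.1   8.5 -75. ] shift [-0.2473  0.1243  0.0135] toolz [-0.147  0.092 -0.985] toolx [-0.835  0.522  0.174]
t 3.05 pos [440.9 275.4 124.1] q [ 0.41  0.44  1.69 -0.    1.01  0.71] rpy [179.6  -0.3  72.8]
F [ 0.5  0.1 -4. ] w 57.9 ff 29.9
turn [ -6.   -8.5 -75.1] shift [-0.2473  0.1243  0.0135] toolz [ 0.147 -0.092 -0.985] toolx [-0.835  0.522 -0.174]
43 [-50.5 -49.8  39.6  56.6]
```

View pics/lift.png

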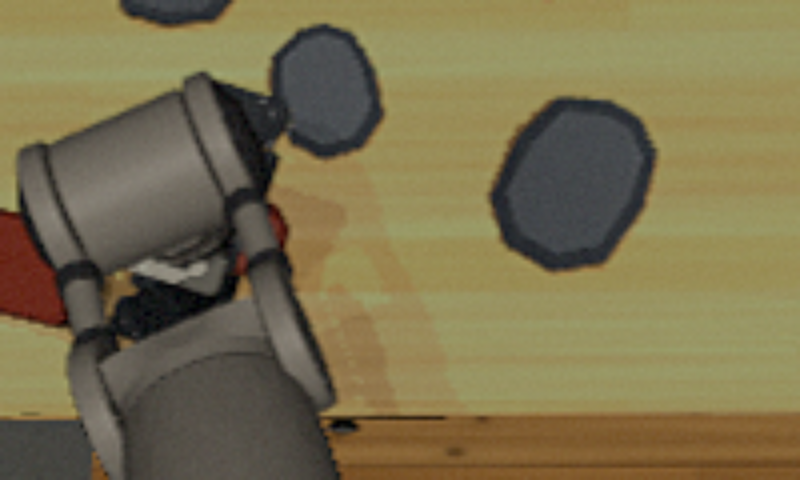

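The stone hangs level in the grip. Its thin end shows at about (262,240), 50 mm from the TCP, so the grasp is central. Now carry it over the dark stone, turned and tilted.

```bash
python3 -m handwheel '[[[-1,-1,-8],[-0.03,0.015,0.01],0],[[-2,-2,-16],[-0.07,0.035,0.01],0],[[-3,-4,-25],[-0.11,0.055,0.01],0],[[-4,-5,-33],[-0.15,0.075,0.01],0],[[-4,-6,-41],[-0.19,0.095,0.01],0],[[-5,-7,-49],[-0.22,0.11,0.01],0],[[-5,-8,-57],[-0.24,0.12,0.01],0],[[-6,-8,-65],[-0.247,0.124,0.01],0],[[-6,-8.5,-73],[-0.247,0.124,0.01],0],[[-6,-8.5,-75],[-0.247,0.124,0.01],0],[[-6,-8.5,-75],[-0.247,0.124,0.01],0],[[-6,-8.5,-75],[-0.247,0.124,0.01],0]]';python3 -m handwheel '[[[0,0,0],[0,0,0],0],[[0,0,0],[0,0,0],0],[[0,0,0],[0,0,0],0]]'; python3 g.py 486.5 2.5 60 148 -10
```

```text
time: 4.3
tool_pos: [482.9, 1.9, 108.5]
tcp_rot: [-3.134, 0.166, 2.582]
contact_force: [-0.4, -0.8, -4.6]
grip_width: 57.8
finger_force: 29.9
time: 4.6
tool_pos: [483.7, 2.0, 109.6]
tcp_rot: [-3.135, 0.169, 2.583]
contact_force: [-0.7, 0.1, -3.5]
grip_width: 58.0
finger_force: 29.9
t 4.6 pos [483.7   2.  109.6] q [-0.1   0.34  1.91 -0.12  0.74 -1.03] rpy [-179.6    9.7  148. ]
F [-0.7  0.1 -3.5] w 58.0 ff 29.9
turn [-0.4 -0.3 -0. ] shift [0.0062 0.0023 0.0492] toolz [ 0.147 -0.092 -0.985] toolx [-0.835  0.522 -0.174]
```

```bash
python3 -m handwheel '[[[-0.4,-0.3,0],[0.004,0.002,0.02],0],[[-0.4,-0.3,0],[0.006,0.002,0.04],0],[[-0.4,-0.3,0],[0.008,0.002,0.055],0],[[-0.4,-0.3,0],[0.008,0.002,0.057],0],[[-0.4,-0.3,0],[0.008,0.002,0.057],0],[[-0.4,-0.3,0],[0.008,0.002,0.057],0],[[-0.4,-0.3,0],[0.008,0.002,0.057],0]]'; python3 g.py 486.5 2.5 46 148 -10; python3 - <<'E'
from h import *
c=capture('side');save('near.png',cv2.resize(c['image'][120:270,180:380],None,fx=4,fy=4,interpolation=cv2.INTER_CUBIC))
E
```

```text
time: 5.3
tool_pos: [486.7, 2.3, 53.0]
tcp_rot: [3.141, 0.176, 2.583]
contact_force: [0.2, -1.0, -4.9]
grip_width: 57.5
finger_force: 29.9
t 5.3 pos [486.7   2.3  53. ] q [-0.1   0.44  1.97 -0.14  0.57 -1.  ] rpy [180.   10.1 148. ]
F [ 0.2 -1.  -4.9] w 57.5 ff 29.9
turn [ 0.   0.1 -0. ] shift [0.0015 0.0001 0.0069] toolz [ 0.147 -0.092 -0.985] toolx [-0.835  0.522 -0.174]
```

View pics/near.png

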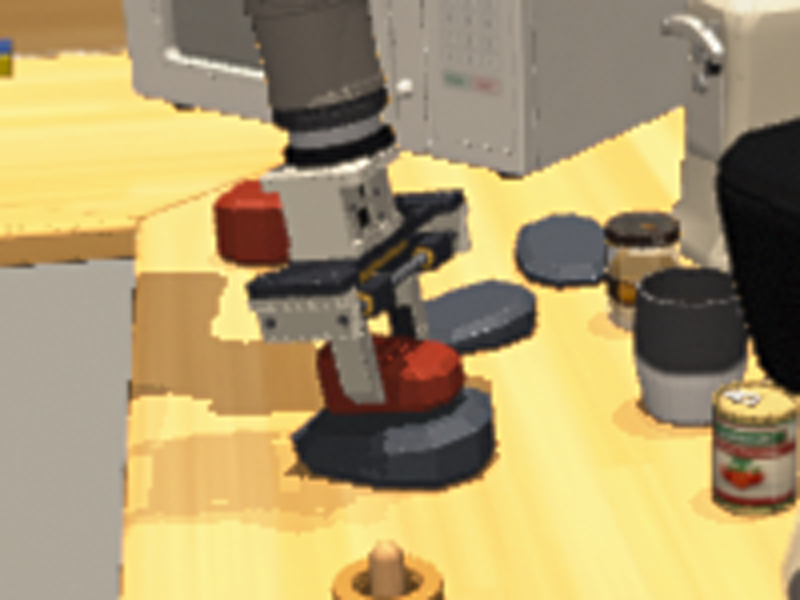

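The red stone at (390,375) hovers just over the dark one at (394,435), centred and with its top level. Ease down.

```bash
python3 -m handwheel '[[[0,0,0],[0.0005,0,0.003],0],[[0,0,0],[0.001,0,0.005],0],[[0,0,0],[0.0015,0,0.007],0],[[0,0,0],[0.0015,0,0.007],0],[[0,0,0],[0.0015,0,0.007],0]]'; python3 -m handwheel '[[[0,0,0],[0,0,0.0015],0],[[0,0,0],[0,0,0.0015],0],[[0,0,0],[0,0,0.0015],0]]'
```

```text
time: 5.85
tool_pos: [485.7, 2.5, 44.9]
tcp_rot: [-3.141, 0.174, 2.583]
contact_force: [-0.3, 0.6, -4.6]
grip_width: 57.8
finger_force: 29.9
time: 6.15
tool_pos: [486.1, 2.4, 44.6]
tcp_rot: [3.142, 0.175, 2.584]
contact_force: [-5.6, 2.2, 10.3]
grip_width: 57.9
finger_force: 30.0
```

```bash
python3 -m handwheel '[[[0,0,0],[0,0,0],0.85],[[0,0,0],[0,0,0],0.85],[[0,0,0],[0,0,0],0.85],[[0,0,0],[0,0,0],0.85],[[0,0,0],[0,0,0],0.85],[[0,0,0],[0,0,-0.02],0.85],[[0,0,0],[0,0,-0.05],0.85],[[0,0,0],[0,0,-0.1],0.85],[[0,0,0],[0,0,-0.14],0.85],[[0,0,0],[0,0,-0.14],0.85],[[0,0,0],[0,0,-0.14],0.85],[[0,0,0],[0,0,-0.14],0.85]]'
cat > r.py <<'E'
from h import *
import pickle
# ring & peg from both views (initial images)
for n,(u,v,w) in dict(top=(425,243,22),side=(278,272,26)).items():
    c=pickle.load(open(n+'.pkl','rb'));P=cloud(c)
    b=P[v-w:v+w,u-w:u+w].reshape(-1,3)
    for lo,hi in((16,45),(46,56),(60,80)):
        q=b[(b[:,2]>lo)&(b[:,2]<hi)&(np.hypot(b[:,0]-455,b[:,1]+259)<60)]
        if len(q)>5:(xy,r)=cv2.minEnclosingCircle(q[:,:2].astype(np.float32));print(n,lo,len(q),q.mean(0).round(1),np.round(xy,1),round(r,1))
    im=c['image'];hsv=cv2.cvtColor(im,cv2.COLOR_RGB2HSV);print([hsv[v-w+k*4,u].tolist() for k in range(w//2)])
E
python3 r.py; python3 g.py 455 -259 130 148 0
python3 - <<'E'
import pickle;from h import *
c=pickle.load(open('top.pkl','rb'));save('ring.png',cv2.resize(c['image'][218:268,395:455],None,fx=10,fy=10,interpolation=cv2.INTER_NEAREST))
E
```

```text
time: 7.35
tool_pos: [464.8, 15.1, 180.2]
tcp_rot: [-3.141, 0.172, 2.583]
contact_force: [0.4, -0.3, -0.5]
grip_width: 78.0
finger_force: 0.0
top 16 107 [ 454.2 -254.5   34.3] [ 456.1 -261. ] 31.6
top 46 182 [ 456.1 -261.7   50.3] [ 456.9 -262.4] 31.3
top 60 31 [ 456.9 -261.6   70.1] [ 457.2 -262.5] 9.8
[[25, 108, 151], [24, 119, 150], [24, 111, 149], [23, 115, 120], [18, 165, 88], [9, 95, 51], [18, 159, 45], [17, 156, 121], [11, 189, 27], [21, 130, 151], [25, 110, 150]]
side 16 323 [ 453.7 -283.5   31.2] [ 454.2 -267.4] 31.3
side 46 267 [ 454.7 -270.4   50. ] [ 455.5 -264.2] 32.8
side 60 62 [ 455.3 -266.9   68. ] [ 456.3 -264.2] 11.5
[[24, 124, 252], [24, 120, 252], [24, 119, 252], [16, 140, 232], [15, 138, 159], [15, 140, 157], [17, 173, 240], [16, 173, 127], [16, 175, 115], [16, 172, 157], [12, 179, 100], [11, 170, 75], [25, 115, 252]]
t 7.35 pos [464.8  15.1 180.2] q [-0.08  0.21  1.87 -0.1   0.92 -1.03] rpy [-179.9    9.9  148. ]
F [ 0.4 -0.3 -0.5] w 78.0 ff 0.0
turn [-0.1  9.9 -0. ] shift [-0.1264 -0.2376  0.0731] toolz [ 0.  0. -1.] toolx [-0.848  0.53   0.   ]
```

View pics/ring.png

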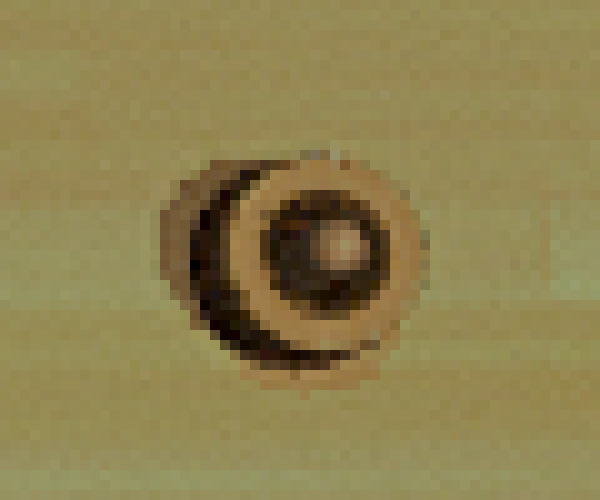

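The ring is centred on its peg (crop ring centre (325,255), peg tip (343,245)), at about (456.5,-262) mm. Move over it, then check the placed stone.

```bash
python3 g.py 456.5 -262 130 148 0|tail -1; python3 -m handwheel '[[[0,5,0],[-0.128,-0.239,0.073],1],[[0,9.9,0],[-0.128,-0.239,0.073],1],[[0,9.9,0],[-0.128,-0.239,0.073],1],[[0,9.9,0],[-0.128,-0.239,0.073],1],[[0,9.9,0],[-0.128,-0.239,0.073],1],[[0,9.9,0],[-0.128,-0.239,0.073],1],[[0,9.9,0],[-0.128,-0.239,0.073],1],[[0,9.9,0],[-0.128,-0.239,0.073],1],[[0,9.9,0],[-0.128,-0.239,0.073],1],[[0,9.9,0],[-0.128,-0.239,0.073],1]]'; python3 g.py 456.5 -262 24 148 0
cat > s.py <<'E'
from h import *
from m2 import comp,fit
c=capture('top');P=cloud(c);hsv=cv2.cvtColor(c['image'],cv2.COLOR_RGB2HSV).astype(int)
red=((hsv[...,0]<8)|(hsv[...,0]>172))&(hsv[...,1]>110)&(hsv[...,2]>40);red[:,:300]=0;red[:,400:]=0
v,u=np.nonzero(red);f,ct=comp(red,int(np.median(u)),int(np.median(v)))
q=P[cv2.erode(f,np.ones((5,5)))>0];q=q[(q[:,2]>50)&(q[:,2]<95)]
A=np.c_[q[:,:2]-q[:,:2].mean(0),np.ones(len(q))];k=np.linalg.lstsq(A,q[:,2],rcond=None)[0]
print('top face',len(q),q.mean(0).round(1),'med z',np.median(q[:,2]).round(1),'tilt deg',np.degrees(k[:2]).round(1))
for z in(50,68):
    W=plane(c,ct,z)[:,:2].astype(np.float32);M=cv2.moments(W);print(z,round(M['m10']/M['m00'],1),round(M['m01']/M['m00'],1),cv2.minAreaRect(W))
save('placed.png',cv2.resize(c['image'][195:275,295:455],None,fx=4,fy=4,interpolation=cv2.INTER_CUBIC))
E
python3 s.py
```

```text
turn [-0.1  9.9 -0. ] shift [-0.1292 -0.2393  0.0736] toolz [ 0.  0. -1.] toolx [-0.848  0.53   0.   ]
time: 8.35
tool_pos: [456.6, -259.7, 131.6]
tcp_rot: [3.141, 0.001, 2.585]
contact_force: [0.4, 0.3, 0.8]
grip_width: 92.0
finger_force: 0.0
t 8.35 pos [ 456.6 -259.7  131.6] q [-0.66  0.44  1.66  0.    1.04 -1.68] rpy [180.    0.  148.1]
F [0.4 0.3 0.8] w 92.0 ff 0.0
turn [0.  0.  0.1] shift [-0.0011 -0.002   0.1076] toolz [ 0.  0. -1.] toolx [-0.848  0.53   0.   ]
top face 315 [482.6   3.1  70. ] med z 70.0 tilt deg [ 0.4 -0.5]
50 485.8 1.8 ((486.1098937988281, 2.0482330322265625), (58.96444320678711, 101.02325439453125), 59.83436965942383)
68 483.5 2.8 ((483.88226318359375, 2.9806594848632812), (58.21832275390625, 99.74491119384766), 59.83438491821289)
```

View pics/placed.png

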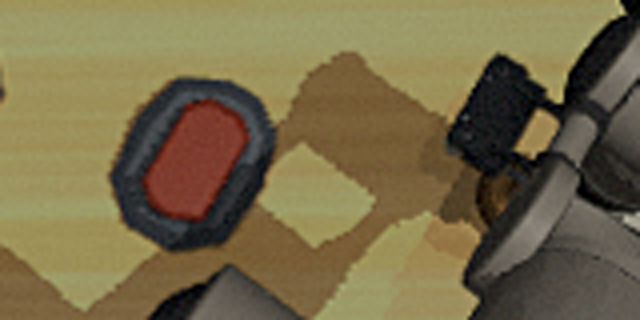

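The red stone at crop (197,160) lies centred on the dark stone at (192,163). Its top is level at z 70, with the middle near (483,3.5). Now grip the ring.

```bash
python3 -m handwheel '[[[0,0,0],[-0.001,-0.002,0.03],1],[[0,0,0],[-0.001,-0.002,0.06],1],[[0,0,0],[-0.001,-0.002,0.09],1],[[0,0,0],[-0.001,-0.002,0.107],1],[[0,0,0],[-0.001,-0.002,0.107],1],[[0,0,0],[-0.001,-0.002,0.107],1],[[0,0,0],[-0.001,-0.002,0.107],0],[[0,0,0],[-0.001,-0.002,0.107],0],[[0,0,0],[-0.001,-0.002,0.107],0],[[0,0,0],[-0.001,-0.002,0.107],0],[[0,0,0],[-0.001,-0.002,0.107],0],[[0,0,0],[-0.001,-0.002,0.107],0]]'
```

```text
time: 9.6
tool_pos: [456.6, -263.5, 25.2]
tcp_rot: [3.142, 0.002, 2.583]
contact_force: [-0.1, 1.2, 5.9]
grip_width: 63.8
finger_force: 30.0
```

```bash
python3 -m handwheel '[[[0,0,0],[0,0,-0.01],0],[[0,0,0],[0,0,-0.03],0],[[0,0,0],[0,0,-0.05],0],[[0,0,0],[0,0,-0.075],0],[[0,0,0],[0,0,-0.1],0],[[0,0,0],[0,0,-0.12],0],[[0,0,0],[0,0,-0.12],0],[[0,0,0],[0,0,-0.12],0],[[0,0,0],[0,0,-0.12],0],[[0,0,0],[0,0,-0.12],0]]';python3 g.py 482.8 3.8 120 148 0
python3 - <<'E'
from h import *
o=get_obs()['tool_pos'];print(o)
c=capture('side');P=cloud(c);T=np.array(c['camera_from_world']);p=T[:3,:3]@o+T[:3,3];u=int(c['fx']*p[0]/p[2]+c['cx']);v=int(c['fy']*p[1]/p[2]+c['cy']);print(u,v)
save('rl.png',cv2.resize(c['image'][max(0,v-75):v+75,u-100:u+100],None,fx=4,fy=4,interpolation=cv2.INTER_CUBIC))
E
```

```text
time: 10.6
tool_pos: [455.7, -262.9, 143.5]
tcp_rot: [3.141, -0.001, 2.583]
contact_force: [-0.6, -0.6, -0.2]
grip_width: 64.0
finger_force: 30.0
t 10.6 pos [ 455.7 -262.9  143.5] q [-0.67  0.43  1.64  0.    1.07 -1.68] rpy [ 1.80e+02 -1.00e-01  1.48e+02]
F [-0.6 -0.6 -0.2] w 64.0 ff 30.0
turn [ 0.  -0.1 -0. ] shift [0.1183 0.2405 0.0237] toolz [ 0.  0. -1.] toolx [-0.848  0.53   0.   ]
[ 455.65600191 -262.85323841  143.48702566]
274 227
```

View pics/rl.png

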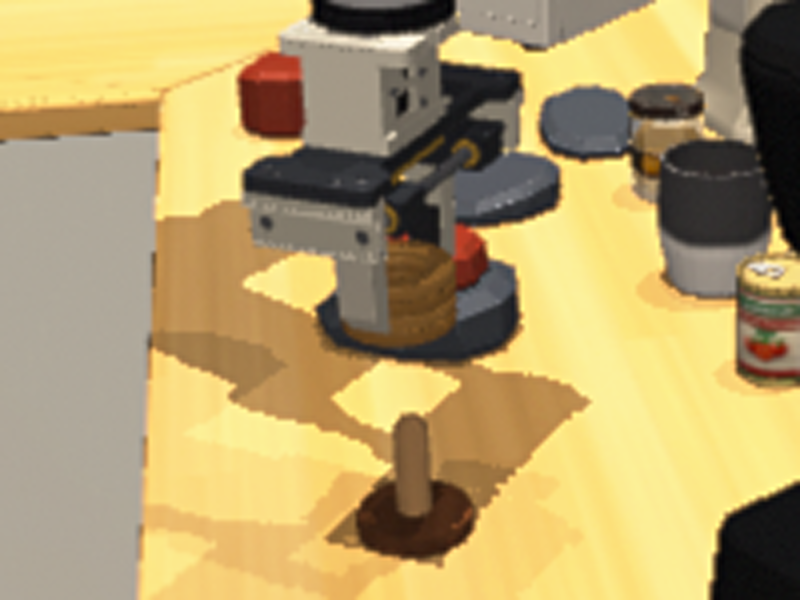

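The ring at (398,290) is held level, clear of the peg tip at (411,420). Carry it over the stone.

```bash
python3 -m handwheel '[[[0,0,0],[0.015,0.03,0],0],[[0,0,0],[0.035,0.07,0],0],[[0,0,0],[0.055,0.11,0],0],[[0,0,0],[0.075,0.15,0.01],0],[[0,0,0],[0.095,0.19,0.02],0],[[0,0,0],[0.11,0.225,0.025],0],[[0,0,0],[0.118,0.24,0.035],0],[[0,0,0],[0.118,0.24,0.045],0],[[0,0,0],[0.118,0.24,0.05],0],[[0,0,0],[0.118,0.24,0.05],0],[[0,0,0],[0.118,0.24,0.05],0],[[0,0,0],[0.118,0.24,0.05],0]]';python3 g.py 482.8 3.8 83 148 0
```

```text
time: 11.85
tool_pos: [483.7, 1.9, 94.9]
tcp_rot: [3.141, 0.002, 2.582]
contact_force: [-0.8, 0.3, 0.4]
grip_width: 63.7
finger_force: 30.0
t 11.85 pos [483.7   1.9  94.9] q [-0.15  0.42  1.82 -0.    0.9  -1.16] rpy [1.800e+02 1.000e-01 1.479e+02]
F [-0.8  0.3  0.4] w 63.7 ff 30.0
turn [ 0.   0.1 -0.1] shift [0.0018 0.0011 0.0119] toolz [ 0.  0. -1.] toolx [-0.848  0.53   0.   ]
```

```bash
python3 -m handwheel '[[[0,0,0],[0.002,0.001,0.004],0],[[0,0,0],[0.002,0.001,0.008],0],[[0,0,0],[0.002,0.001,0.011],0],[[0,0,0],[0.002,0.001,0.012],0],[[0,0,0],[0.002,0.001,0.012],0],[[0,0,0],[0.002,0.001,0.012],0]]'; python3 -m handwheel '[[[0,0,0],[0,0,0.001],0],[[0,0,0],[0,0,0.001],0],[[0,0,0],[0,0,0.001],0]]'
```

```text
time: 12.45
tool_pos: [482.3, 4.7, 82.5]
tcp_rot: [3.142, 0.001, 2.583]
contact_force: [-0.9, 0.1, 0.1]
grip_width: 63.8
finger_force: 30.0
time: 12.75
tool_pos: [482.3, 4.7, 81.6]
tcp_rot: [-3.142, 0.001, 2.583]
contact_force: [-0.2, -0.0, -0.7]
grip_width: 63.6
finger_force: 30.0
```

```bash
python3 -m handwheel '[[[0,0,0],[0,0,0.001],0],[[0,0,0],[0,0,0.001],0],[[0,0,0],[0,0,0.001],0]]'; python3 -m handwheel '[[[0,0,0],[0,0,0.001],0],[[0,0,0],[0,0,0.001],0],[[0,0,0],[0,0,0.001],0]]'
```

```text
time: 13.05
tool_pos: [482.3, 4.7, 81.4]
tcp_rot: [3.141, 0.002, 2.583]
contact_force: [-1.9, 1.2, 9.0]
grip_width: 63.8
finger_force: 30.0
time: 13.35
tool_pos: [482.3, 4.7, 81.3]
tcp_rot: [3.141, 0.002, 2.583]
contact_force: [-4.8, 1.9, 18.0]
grip_width: 63.7
finger_force: 30.0
```

Contact. Release, retreat straight up, and check.

```bash
python3 -m handwheel '[[[0,0,0],[0,0,-0.001],1],[[0,0,0],[0,0,-0.001],1],[[0,0,0],[0,0,-0.001],1],[[0,0,0],[0,0,-0.001],1],[[0,0,0],[0,0,-0.001],1],[[0,0,0],[0,0,-0.001],1],[[0,0,0],[0,0,-0.03],1],[[0,0,0],[0,0,-0.07],1],[[0,0,0],[0,0,-0.11],1],[[0,0,0],[0,0,-0.15],1],[[0,0,0],[0,0,-0.15],1],[[0,0,0],[0,0,-0.15],1]]'
python3 -m handwheel '[[[0,0,0],[0.0,-0.04,0],1],[[0,0,0],[0,-0.08,0],1],[[0,0,0],[0,-0.12,0],1],[[0,0,0],[0,-0.16,0],1],[[0,0,0],[0,-0.2,0],1],[[0,0,0],[0,-0.24,0],1],[[0,0,0],[0,-0.24,0],1],[[0,0,0],[0,-0.24,0],1]]'
python3 - <<'E'
from h import *
c=capture('top');P=cloud(c);b=P[190:275,300:390].reshape(-1,3)
q=b[(b[:,2]>98)&(b[:,2]<115)];(xy,r)=cv2.minEnclosingCircle(q[:,:2].astype(np.float32))
A=np.c_[q[:,:2]-q[:,:2].mean(0),np.ones(len(q))];k=np.linalg.lstsq(A,q[:,2],rcond=None)[0];print('ring',len(q),q.mean(0).round(1),xy,r,'tilt',np.degrees(k[:2]).round(1))
s=capture('side');save('end.png',np.hstack([cv2.resize(c['image'][195:275,300:380],(400,400)),cv2.resize(s['image'][160:260,230:330],(400,400))]))
E
```

```text
time: 14.55
tool_pos: [482.2, 4.8, 229.9]
tcp_rot: [3.141, 0.003, 2.583]
contact_force: [0.6, 0.5, -0.5]
grip_width: 91.8
finger_force: 0.0
time: 15.35
tool_pos: [354.0, -198.8, 228.2]
tcp_rot: [3.141, -0.002, 2.58]
contact_force: [0.2, 1.0, 0.7]
grip_width: 91.4
finger_force: 0.0
ring 243 [481.    2.9 105.5] (481.6944274902344, 2.659666061401367) 31.726646423339844 tilt [-0.4 -0.6]
```

View pics/end.png

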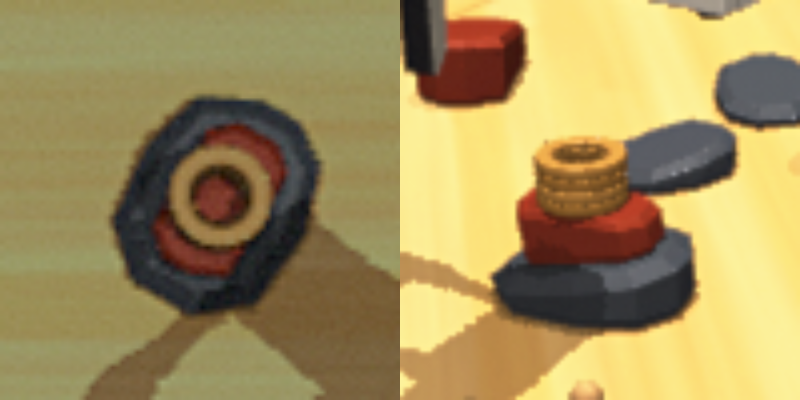

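The ring sits flat and central on the level red stone (top view (220,197), side view (580,180)), and the gripper is clear. Handing in.

```bash
python3 -c "from plant import close_job; print(close_job())"
```

```text
the job is handed in; nothing more can be done
None
```

The stand is built and the job handed in at about 15 s of the 61 s allowed: the red stone lies centrally on the dark stone with its top level, and the ring lies flat within about 3 mm of the middle of it by my last camera measurement; the hand-in returned no verdict.

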